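# Empty the grinding jar and hold it up

## Robot

A 6-joint arm with a two-finger parallel gripper is mounted at the origin on the work surface. World frame = base frame: x ahead of the robot, y to its left, z up, the work surface at z = 0. Lengths are in m, angles in degrees, forces in N, time in s.
With the tool pointing down it reaches from about 0.4 to 0.825 m from the base axis. Payload 7 kg.
Tool frame: the origin (TCP) lies at the centre of the arm's flange, where the gripper is bolted on; the fingertips stand 178 mm ahead of it and the grasp point (between the pads) lies 159 mm ahead of it; z points along the fingers, y is the line along which they close (so a half turn about z gives the same grasp; the last joint's range is limited). The gripper opens to 88 mm and grips with 3 to 60 N. Pads are 19 mm wide; open, the fingers measure 130 mm over their backs; the gripper's body (78 mm by 193 mm) begins 47 mm behind the grasp point.
Start: joints at [89.158, 20.546, 0.682, 0, -70.136, -16.507], TCP at [0.201, 0.644, 0.405] pointing down, gripper open.
Joint ranges: [-176.03, 176.03], [-82.01, 121.73], [-58.28, 71.71], [-173.87, 95.51], [-174.79, -0.11], [-173.66, 173.66]. Speed limits (degrees/s): [136.94, 136.94, 172.46, 180, 180, 180].

## Interface

Orientations are given as [roll, pitch, yaw] about the fixed x, y, z axes, in that order (R = Rz(yaw) Ry(pitch) Rx(roll)).
In Python, from plant import telemetry, snapshot, workorder, nets gives the robot as it stands.
- The arm moves only by the shell command python3 -m creep 'ROWS'. ROWS is JSON, a list that holds one entry, the list of rows, each a list of 5 numbers: the shift along the tool's x, y, z normalised to -1 to 1, where 1 is 0.2 m, then the turn about the tool's z normalised to -1 to 1, where 1 is pi/2 rad, then the opening, from 0 (shut) to 1 (fully open). In form: [[[x, y, z, spin, hand], ...]]. A call has 1 to 8 rows; each row shifts and turns the commanded pose from where the row before left it, along the tool's axes as they then stand; what a row does not reach is not made up. A row lasts 1/12 s, in which the tool goes at most 41.7 mm and 7.16 degrees, less where a joint would pass 70% of its speed; a pose out of reach is approached as far as the arm can. A call with a number of a shift or a turn outside -1 to 1 is refused whole. A call with a gripper value outside its range is refused whole. The fingers move at their own pace and stop on an object; the grip force is fixed at half the most. Time passes only in rows, so rows that do not move let the fingers close. It gives the time, the measured TCP pose, the force, the opening and the grip force at its end, in the units of the state.
- telemetry.get_obs(): the state, without advancing time (a new reading comes with each control period).
- snapshot(name): name is "scene" or "top"; returns a dict with "frame" (400x640x3 uint8, red, green, blue), "fx", "fy", "cx", "cy" (pixels), "rvec" (rotation vector, rad) and "tvec" (3), from world to camera coordinates, as OpenCV has them. Camera axes: x right, y down, z forward; pixel columns grow to the right and rows downward; lengths in m; the calibration is good to about 2 mm. A picture is of the moment at which its call begins. There is no depth.
- workorder.close_job(): hands the job in; it is judged then, once.
Trained networks look in a picture, given as the dict that the camera call returned (one of the last four; its "shot" number tells which), for a name from the list of things; names that differ only in an ending like _2 or _b are one class to them, and where a whole thing is asked for, a point or a joint stands for the part that bears it (a point fixed in the world has none). Each returns a list of dicts, best first, with "confidence" (0 to 1); they miss things now and then, are a little off and sometimes report something else, mostly with a low value. They report only what shows in the picture. A call takes as long as a camera call. They do not tell look-alikes from the thing itself.
- nets.find_in(picture, query): "uv" ([column, row] in pixels, amid what is visible of it).
- nets.masks_of(picture, query): "region" (400x640 bool, what is visible of it) and "uv" ([column, row] in pixels, amid what is visible of it).
- nets.landmark_of(picture, query): "uv" ([column, row] in pixels: a listed point, or the origin of a listed thing).
The state is a dict: "clock": time; "joint_pos": joint angles; "qvel": joint speeds; "tau": joint torques, N m; "tool_pos": TCP position; "orientation": TCP orientation; "force": force on the tool from outside, world axes, zero at the start; "moment": the same for the moment, N m; "opening": finger opening in m; "gripper_force": force on a finger pad.
Only numpy, scipy, OpenCV 4.12 (cv2) and the standard library are available. Lean on these libraries where they do the work, as an engineer would, in place of code of your own. Each camera call takes 0.05 s, during which the arm holds its last target. There are 200 camera calls.

## Task

Draw the steel grinding jar out of its sloping cradle with the four milling balls still in it, then tip all four balls out into the white tray. Then turn the empty jar upright, mouth up, and finish while holding it steady in the gripper, raised with its bottom a good 15 cm above the bench and touching nothing else. Do not disturb the bottle, the beaker or the red screw cap.

Things in the scene. Friction and masses are not known exactly. Their poses are not given: they have to be found in the camera images.
- jar: Open round jar of plain steel, straight outside, 60 mm diameter, 95 mm tall, wall 3 mm, floor 5 mm thick, 0.24 to 0.39 kg empty. Origin: centre of its underside; z runs along the jar to the mouth. At the start it sits in the cradle leaning 35 degrees from vertical, mouth up, roughly towards the robot; its lower 35 mm are in the socket, 60 mm stand out. It draws out along its own z.
- jar_mouth (a point): Centre of the jar's mouth, 95 mm from the underside along the jar's z axis.
- cradle: Fixed grey plastic cradle: base plate 150 x 110 x 12 mm (x, y, z), on it a round socket 80 mm outside, 64 mm inside, 35 mm deep, its axis (and the jar in it) leaning 35 degrees from vertical towards the cradle's -x. Origin: centre of the plate's underside, on the bench; z up. The socket rim is 94 mm above the bench at its highest (+x side), 48 mm at its lowest.
- tray: Fixed open tray of white plastic, 190 mm along its x, 250 mm along its y, 50 mm tall, walls and floor 5 mm. Origin: centre of its underside, on the bench; z up. It stands to the left or to the right of the cradle.
- ball0_center (a point): Centre of one of the four dark steel milling balls, 20 mm in diameter, 33 g each; at the start they lie loose on the jar's inner floor. They roll out once the jar is tipped past level; 105 degrees from upright empties it.
- ball1_center (a point): Centre of one of the four dark steel milling balls, 20 mm in diameter, 33 g each; at the start they lie loose on the jar's inner floor. They roll out once the jar is tipped past level; 105 degrees from upright empties it.
- ball2_center (a point): Centre of one of the four dark steel milling balls, 20 mm in diameter, 33 g each; at the start they lie loose on the jar's inner floor. They roll out once the jar is tipped past level; 105 degrees from upright empties it.
- ball3_center (a point): Centre of one of the four dark steel milling balls, 20 mm in diameter, 33 g each; at the start they lie loose on the jar's inner floor. They roll out once the jar is tipped past level; 105 degrees from upright empties it.
- bottle: Bystander: capped brown glass bottle, 60 mm diameter, 140 mm tall, upright, beyond the work. Origin: centre of its underside.
- beaker: Bystander: glass beaker, 70 mm diameter, 90 mm tall, upright, beyond the work. Origin: centre of its underside.
- cap: Bystander: red plastic screw cap, 72 mm diameter, 18 mm tall, lying flat beyond the work. Origin: centre of its underside.
Not all that is in view belongs to the job. What is shaped like the jar but pink is not meant. There is more than one size of the cradle; the one meant has the size given above.

How it is judged (in metres and radians):
On the way, in this order (a step that is already met when the one before it is completed fails the run):
1. the jar is drawn clear of the cradle in the gripper with all four balls still in it (height (world z) of jar above 0.08 m and contact force between jar and the fingers above 1 N and contact force between jar and cradle below 0.1 N and contact force between jar and tray below 0.1 N and z of ball0_center in the frame of jar between 0 and 0.095 m and x of ball0_center in the frame of jar between -0.03 and 0.03 m and y of ball0_center in the frame of jar between -0.03 and 0.03 m and z of ball1_center in the frame of jar between 0 and 0.095 m and x of ball1_center in the frame of jar between -0.03 and 0.03 m and y of ball1_center in the frame of jar between -0.03 and 0.03 m and z of ball2_center in the frame of jar between 0 and 0.095 m and x of ball2_center in the frame of jar between -0.03 and 0.03 m and y of ball2_center in the frame of jar between -0.03 and 0.03 m and z of ball3_center in the frame of jar between 0 and 0.095 m and x of ball3_center in the frame of jar between -0.03 and 0.03 m and y of ball3_center in the frame of jar between -0.03 and 0.03 m), for 0.1 s.
2. all four balls lie in the tray while the jar is held raised (height (world z) of jar above 0.08 m and contact force between jar and the fingers above 1 N and contact force between jar and cradle below 0.1 N and contact force between jar and tray below 0.1 N and x of ball0_center in the frame of tray between -0.092 and 0.092 m and y of ball0_center in the frame of tray between -0.122 and 0.122 m and z of ball0_center in the frame of tray between 0 and 0.045 m and x of ball1_center in the frame of tray between -0.092 and 0.092 m and y of ball1_center in the frame of tray between -0.122 and 0.122 m and z of ball1_center in the frame of tray between 0 and 0.045 m and x of ball2_center in the frame of tray between -0.092 and 0.092 m and y of ball2_center in the frame of tray between -0.122 and 0.122 m and z of ball2_center in the frame of tray between 0 and 0.045 m and x of ball3_center in the frame of tray between -0.092 and 0.092 m and y of ball3_center in the frame of tray between -0.122 and 0.122 m and z of ball3_center in the frame of tray between 0 and 0.045 m), for 0.2 s.
At the end, for the whole second after the job is handed in: The jar is held by the fingers, upright within 0.2 rad, its underside more than 120 mm above the bench, at rest (under 0.03 m/s and 0.2 rad/s), not touching the cradle, tray, bottle or beaker; all four balls are inside the tray (height (world z) of jar above 0.12 m and angle between jar's own z axis and vertical below 0.2 rad and linear speed of jar below 0.03 m/s and angular speed of jar below 0.2 rad/s and contact force between jar and bottle below 0.1 N and contact force between jar and beaker below 0.1 N and contact force between jar and the fingers above 1 N and contact force between jar and cradle below 0.1 N and contact force between jar and tray below 0.1 N and x of ball0_center in the frame of tray between -0.092 and 0.092 m and y of ball0_center in the frame of tray between -0.122 and 0.122 m and z of ball0_center in the frame of tray between 0 and 0.045 m and x of ball1_center in the frame of tray between -0.092 and 0.092 m and y of ball1_center in the frame of tray between -0.122 and 0.122 m and z of ball1_center in the frame of tray between 0 and 0.045 m and x of ball2_center in the frame of tray between -0.092 and 0.092 m and y of ball2_center in the frame of tray between -0.122 and 0.122 m and z of ball2_center in the frame of tray between 0 and 0.045 m and x of ball3_center in the frame of tray between -0.092 and 0.092 m and y of ball3_center in the frame of tray between -0.122 and 0.122 m and z of ball3_center in the frame of tray between 0 and 0.045 m); the arm keeps its last pose, push and grip.
It fails at once if the bottle is moved by more than 30 mm (distance of bottle from where it was at the start of the episode above 0.03 m).
It fails at once if the beaker is moved by more than 30 mm (distance of beaker from where it was at the start of the episode above 0.03 m).
It fails at once if the cap is moved by more than 30 mm (distance of cap from where it was at the start of the episode above 0.03 m).
It also fails if it takes over 43 s, if anything falls off the work surface, if the arm or the gripper's body presses on something with over 40 N, if the wrist force passes 120 N, or if a joint passes its speed limit or range.

## Working session

There is one attempt and no reset: what is moved stays moved. The work goes in short steps, Python scripts to look and compute and a shell command to move; the robot and the scene stay as the last step left them, time stands still between calls to the robot, and variables do not carry over. Pictures are saved under pics/ and viewed, at most 10 in all, crops included, and the job is handed in when it is done.

```bash
ls; mkdir -p pics; cat > h.py <<'E'
import numpy as np, cv2
from plant import telemetry, snapshot, workorder, nets
def cam(p):
    R=cv2.Rodrigues(np.array(p["rvec"],float))[0]; t=np.array(p["tvec"],float).ravel()
    K=np.array([[p["fx"],0,p["cx"]],[0,p["fy"],p["cy"]],[0,0,1.]]); return K,R,t
def proj(p,X):
    K,R,t=cam(p); X=np.atleast_2d(X); c=(X@R.T+t)@K.T; return c[:,:2]/c[:,2:]
def onplane(p,uv,z):
    K,R,t=cam(p); d=R.T@np.linalg.inv(K)@np.array([*uv,1.]); o=-R.T@t; return o+d*(z-o[2])/d[2]
def tri(ps,uvs):
    A=[];b=[]
    for p,uv in zip(ps,uvs):
        K,R,t=cam(p); d=R.T@np.linalg.inv(K)@np.array([*uv,1.]); d/=np.linalg.norm(d); o=-R.T@t
        M=np.eye(3)-np.outer(d,d); A.append(M); b.append(M@o)
    return np.linalg.lstsq(np.vstack(A),np.hstack(b),rcond=None)[0]
def save(p,n): cv2.imwrite("pics/"+n+".png",cv2.cvtColor(np.ascontiguousarray(p["frame"]),cv2.COLOR_RGB2BGR))
E
python3 - <<'E'
from h import *
o=telemetry.get_obs(); print({k:np.round(v,3).tolist() for k,v in o.items()})
P={n:snapshot(n) for n in("scene","top")}
for n,p in P.items():
    save(p,n+"0"); K,R,t=cam(p); print(n,(-R.T@t).round(3))
    for q in["jar","jar_mouth","cradle","tray","bottle","beaker","cap"]:
        print(n,q,[(np.round(d["uv"],1).tolist(),round(d["confidence"],2)) for d in nets.landmark_of(p,q)][:4])
E
```

```text
pics
{'clock': 0.0, 'joint_pos': [89.158, 20.592, 0.633, -0.021, -70.136, -16.507], 'qvel': [-0.095, -0.057, -0.078, 0.005, 0.057, 0.003], 'tau': [0.001, -58.272, 29.305, 6.997, 0.007, -0.0], 'tool_pos': [0.201, 0.644, 0.404], 'orientation': [179.904, -0.008, -17.356], 'force': [-0.616, -0.6, -0.186], 'moment': [-0.029, 0.055, -0.0], 'gripper_force': 0.0, 'opening': 0.088}
scene [0.872 0.425 0.715]
scene jar [([352.4, 214.5], 0.68), ([320.3, 157.9], 0.67)]
scene jar_mouth [([340.0, 134.4], 0.79), ([378.2, 195.5], 0.66)]
scene cradle [([277.2, 137.7], 0.79), ([323.6, 172.0], 0.78), ([246.4, 188.4], 0.41)]
scene tray [([417.0, 307.0], 0.92)]
scene bottle [([280.6, 258.0], 0.91)]
scene beaker [([244.8, 189.1], 0.71)]
scene cap [([323.5, 349.8], 0.78), ([323.6, 168.5], 0.74), ([320.2, 159.3], 0.15)]
top [ 0.379 -0.067  1.251]
top jar [([369.8, 229.7], 0.83), ([289.8, 233.8], 0.83), ([187.3, 168.3], 0.38)]
top jar_mouth [([372.5, 243.8], 0.76), ([300.6, 272.3], 0.63)]
top cradle [([369.9, 232.8], 0.73)]
top tray [([181.8, 253.6], 0.77)]
top bottle [([369.8, 230.1], 0.66), ([277.6, 163.6], 0.6), ([372.1, 161.7], 0.55)]
top beaker [([371.6, 159.8], 0.8)]
top cap [([188.8, 169.2], 0.91), ([372.1, 158.2], 0.57)]
```

```bash
python3 -m creep 2>&1 | head -20
```

```text
invalid input
```

View pics/scene0.png

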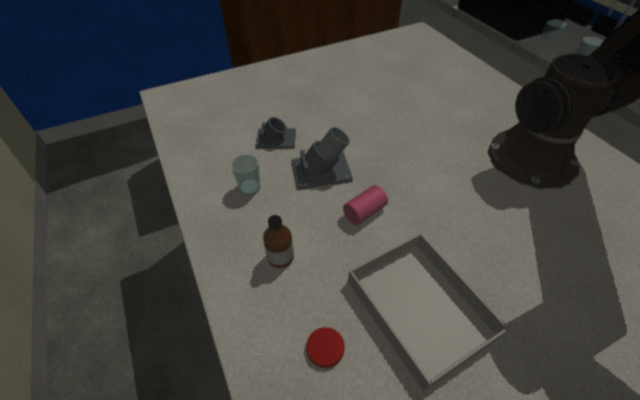

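View pics/top0.png

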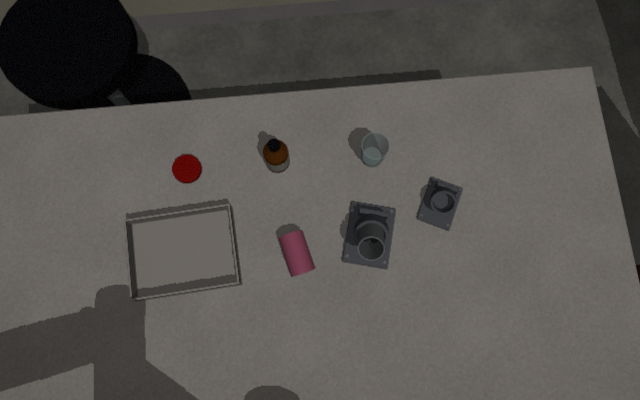

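The jar (grey, in the large cradle) shows at scene (325,155) and top (370,240). The pink look-alike lies at scene (365,205) and top (297,252). The small empty cradle is at scene (277,137) and top (440,203). The tray is on the left, top (183,250). The one meant is the cradle at top (370,235), because it is larger and holds the steel jar. I'll confirm this in a crop and measure.

```bash
python3 - <<'E'
from h import *
from scipy.optimize import minimize
S,T=snapshot("scene"),snapshot("top"); save(T,"t1")
c=cv2.imread("pics/t1.png")[180:290,320:480]; c2=cv2.imread("pics/scene0.png")[100:240,240:400]
c=cv2.convertScaleAbs(c,alpha=2.0); c2=cv2.convertScaleAbs(c2,alpha=2.0)
cv2.imwrite("pics/crop1.png",np.vstack([cv2.resize(c,(436,300),interpolation=2),cv2.resize(c2[10:120],(436,300),interpolation=2)]))
def show(q,p,n):
    for m in nets.masks_of(p,q)[:3]:
        r=np.array(m["region"]); k=cv2.findContours(r.astype(np.uint8),0,1)[0]; k=max(k,key=cv2.contourArea)
        b=cv2.boxPoints(cv2.minAreaRect(k)); print(n,q,round(m["confidence"],2),r.sum(),np.round(m["uv"]),b.round(1).tolist())
        if n=="top":
            z={"cradle":.012,"tray":.05}.get(q)
            if z: w=np.array([onplane(p,x,z)[:2] for x in b]); print("  world",w.round(3).tolist(),"c",w.mean(0).round(3),"sides",np.linalg.norm(np.diff(w,axis=0),axis=1).round(3))
for q in["cradle","tray","jar"]:
    show(q,T,"top"); show(q,S,"scene")
print("jar",tri([S,T],[(320.3,157.9),(369.8,229.7)]),"mouth",tri([S,T],[(340,134.4),(372.5,243.8)]))
for nm,a in[("bottle",((280.6,258),(277.6,163.6))),("beaker",((244.8,189.1),(371.6,159.8))),("cap",((323.5,349.8),(188.8,169.2)))]: print(nm,tri([S,T],a).round(3))
E
```

```text
top cradle 0.88 1571 [441. 203.] [[415.6000061035156, 219.6999969482422], [430.8999938964844, 176.3000030517578], [463.79998779296875, 187.89999389648438], [448.5, 231.3000030517578]]
  world [[0.583, -0.334], [0.688, -0.386], [0.651, -0.463], [0.548, -0.41]] c [ 0.617 -0.398] sides [0.117 0.085 0.116]
top cradle 0.78 1944 [366. 224.] [[340.8999938964844, 261.6000061035156], [351.29998779296875, 200.5], [397.5, 208.39999389648438], [387.0, 269.6000061035156]]
  world [[0.499, -0.144], [0.645, -0.184], [0.615, -0.294], [0.47, -0.251]] c [ 0.557 -0.218] sides [0.152 0.114 0.151]
scene cradle 0.88 1744 [318. 168.] [[288.20001220703125, 148.10000610351562], [341.5, 135.5], [352.0, 180.3000030517578], [298.79998779296875, 192.8000030517578]]
top tray 0.87 9195 [179. 254.] [[118.30000305175781, 219.8000030517578], [231.60000610351562, 203.1999969482422], [243.6999969482422, 285.8999938964844], [130.39999389648438, 302.5]]
  world [[0.64, 0.368], [0.656, 0.102], [0.46, 0.085], [0.447, 0.343]] c [0.551 0.224] sides [0.267 0.196 0.258]
scene tray 0.8 13220 [422. 306.] [[341.8999938964844, 276.29998779296875], [428.8999938964844, 215.5], [509.79998779296875, 331.0], [422.79998779296875, 391.8999938964844]]
top jar 0.68 1086 [296. 251.] [[276.79998779296875, 236.39999389648438], [301.70001220703125, 228.10000610351562], [315.3999938964844, 269.20001220703125], [290.5, 277.5]]
top jar 0.55 871 [369. 243.] [[357.0, 224.0], [384.0, 224.0], [384.0, 261.0], [357.0, 261.0]]
top jar 0.55 836 [376. 150.] [[361.0, 132.0], [390.0, 132.0], [390.0, 167.0], [361.0, 167.0]]
jar [ 0.56206307 -0.21549918  0.05282275] mouth [ 0.5161566  -0.2061358   0.12332223]
bottle [ 0.761 -0.012 -0.006]
beaker [ 0.759 -0.254 -0.014]
cap [ 0.765  0.212 -0.007]
```

View pics/crop1.png

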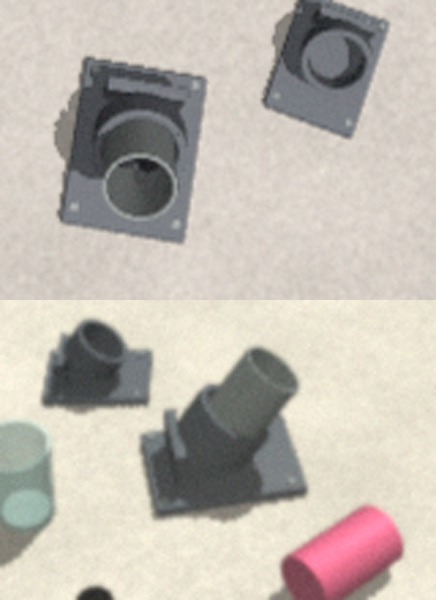

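The crop confirms it: the larger cradle (150 x 110 by measurement) holds the steel jar with balls inside. It also has an upright rib behind the socket. The pink jar and the small cradle are decoys. Next I'll refine the poses by fitting model edges.

```bash
cat > fit.py <<'E'
from h import *
from scipy.optimize import minimize
def dts(ps):
    o=[]
    for p in ps:
        g=cv2.GaussianBlur(cv2.cvtColor(np.ascontiguousarray(p["frame"]),cv2.COLOR_RGB2GRAY),(3,3),0)
        e=cv2.Canny(g,25,60); o.append(np.minimum(cv2.distanceTransform(255-e,cv2.DIST_L2,5),8))
    return o
def cost(ps,D,X):
    s=0
    for p,d in zip(ps,D):
        uv=proj(p,X); s+=np.mean(cv2.remap(d,uv[:,:1].astype(np.float32),uv[:,1:].astype(np.float32),1))
    return s
def rect(a,b,z,n=40):
    t=np.linspace(-1,1,n); return np.vstack([np.c_[t*a,0*t+s*b,0*t+z] for s in(1,-1)]+[np.c_[0*t+s*a,t*b,0*t+z] for s in(1,-1)])
def ring(r,c,a):
    a=a/np.linalg.norm(a); e=np.array([0,1.,0]); f=np.cross(a,e); t=np.linspace(0,6.28,80)[:,None]; return c+r*(np.cos(t)*e+np.sin(t)*f)
def place(X,x,y,yaw):
    c,s=np.cos(yaw),np.sin(yaw); return X@np.array([[c,s,0],[-s,c,0],[0,0,1]])+[x,y,0]
E
python3 - <<'E'
from fit import *
ps=[snapshot("scene"),snapshot("top")]; D=dts(ps)
T0=np.vstack([rect(.095,.125,.05),rect(.090,.120,.05)])
def best(X0,x0,sc):
    r=[minimize(lambda v:cost(ps,D,f(X0,v)),np.array(x0)+d,method="Nelder-Mead",options=dict(initial_simplex=np.vstack([x0,np.array(x0)+np.diag(sc)])+d)) for d in np.random.default_rng(0).normal(size=(12,len(x0)))*np.array(sc)*.7]
    r=min(r,key=lambda q:q.fun); print(r.x.round(4),round(r.fun,2)); return r.x
f=lambda X,v:place(X,*v)
t=best(T0,[.551,.224,np.radians(3.5)],[.01,.01,.05]); print("tray yaw",np.degrees(t[2]))
c=best(rect(.075,.055,.012),[.557,-.218,np.radians(-16)],[.01,.01,.05]); print("cradle yaw",np.degrees(c[2]))
a=np.array([-np.sin(np.radians(35)),0,np.cos(np.radians(35))])
def jm(v):
    m=np.array([v[0],v[1],v[2]]); az=v[3]; d=np.array([-np.cos(az)*.5736,-np.sin(az)*.5736,.8192])
    q=ring(.03,np.zeros(3),a); return place(q,m[0],m[1],az)+[0,0,m[2]]
f=lambda X,v:jm(np.r_[v,c[2]])
m=best(None,[.516,-.206,.121],[.006,.006,.006])
print("mouth in cradle frame",(np.array([[np.cos(c[2]),np.sin(c[2])],[-np.sin(c[2]),np.cos(c[2])]])@(m[:2]-c[:2])).round(4))
print("click mouth",tri(ps,[(339.8,136.4),(371.4,248.2)]))
im=[]
for p in ps:
    g=cv2.convertScaleAbs(cv2.cvtColor(np.ascontiguousarray(p["frame"]),cv2.COLOR_RGB2BGR),alpha=1.8); g=cv2.resize(g,None,fx=2,fy=2)
    for X in(place(T0,*t),place(rect(.075,.055,.012),*c),f(None,m)):
        for u in proj(p,X): cv2.circle(g,tuple((u*2+.5).astype(int)),0,(0,0,255),-1)
    im.append(g)
cv2.imwrite("pics/ov1.png",np.vstack([im[0][200:500,500:1100],im[1][390:630,220:820]]))
E
```

```text
[0.5543 0.2264 0.0615] 1.53
tray yaw 3.520904353346209
[ 0.5592 -0.2168 -0.2641] 1.78
cradle yaw -15.13239942489495
[ 0.5139 -0.2041  0.1202] 2.9
mouth in cradle frame [-0.0469  0.0004]
click mouth [ 0.51138519 -0.20659098  0.11332033]
```

View pics/ov1.png

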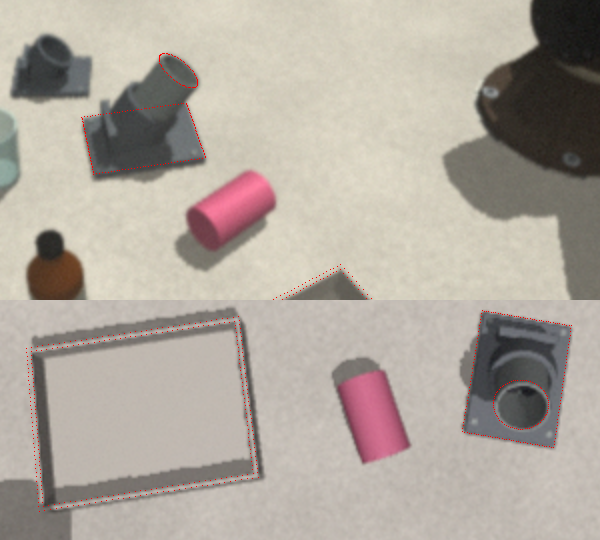

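The overlay matches the tray rim, the cradle plate and the jar mouth (mouth at about scene (340,135), top (371,247)). Moving to above the jar now.

```bash
cat > rel.py <<'E'
import sys; from h import *
# usage: rel.py Px Py Pz yaw  -> remaining shift (units of moves) to bring the grasp point there
o=telemetry.get_obs(); p=np.array(o["tool_pos"]); rpy=np.array(o["orientation"])
from scipy.spatial.transform import Rotation as R
M=R.from_euler("xyz",rpy,degrees=True).as_matrix(); P=p+.159*M[:,2]
print("t",o["clock"],"P",P.round(4),"rpy",rpy.round(2),"F",np.round(o["force"],1),"open",round(o["opening"],4),"grip",round(o["gripper_force"],1),"q",np.round(o["joint_pos"],0))
if len(sys.argv)>4:
    t=np.array(list(map(float,sys.argv[1:5]))); y=np.radians(rpy[2]+0)
    print("shift/0.2:",(M.T@(t[:3]-P)/.2).round(4),"spin:",round(-((t[3]-rpy[2]+180)%360-180)/90,4))
E
python3 -m creep '[[[0.11,0.15,0,-0.025,1],[0.11,0.15,0,0,1],[0.11,0.15,0,0,1],[0.11,0.15,0,0,1],[0.11,0.15,0,0,1],[0.11,0.15,0,0,1],[0.11,0.15,0,0,1],[0.11,0.15,0,0,1]]]'
python3 -m creep '[[[0.11,0.15,0,0,1],[0.11,0.15,0,0,1],[0.11,0.15,0,0,1],[0.11,0.15,0,0,1],[0.11,0.15,0,0,1],[0.11,0.15,0,0,1],[0.11,0.15,0,0,1],[0.11,0.15,0,0,1]]]'
python3 -m creep '[[[0.11,0.15,0,0,1],[0.11,0.15,0,0,1],[0.11,0.15,0,0,1],[0.11,0.15,0,0,1],[0,0,0,0,1]]]'
python3 rel.py .530 -.2084 .20 -15.13
```

```text
clock: 1.97
tool_pos: [0.3076, 0.3644, 0.4049]
orientation: [-180.0, -0.0, -15.1]
force: [1.2, 0.0, -0.1]
opening: 0.0877
gripper_force: 0.0
clock: 2.63
tool_pos: [0.4148, 0.0868, 0.4052]
orientation: [-179.9, -0.1, -15.1]
force: [0.1, 0.6, 0.7]
opening: 0.0875
gripper_force: 0.0
clock: 3.05
tool_pos: [0.4697, -0.0547, 0.4046]
orientation: [179.9, -0.0, -15.4]
force: [-0.1, 0.2, 0.4]
opening: 0.0876
gripper_force: 0.0
t 3.05 P [ 0.4696 -0.0549  0.2456] rpy [ 1.7993e+02 -1.0000e-02 -1.5370e+01] F [-0.1  0.2  0.4] open 0.0876 grip 0.0 q [ 17.   1. -24.   0. -65.  57.]
shift/0.2: [0.4943 0.6598 0.2287] spin: -0.0026
```

```bash

python3 -m creep '[[[0.1,0.132,0.04,0,1],[0.1,0.132,0.04,0,1],[0.1,0.132,0.05,0,1],[0.1,0.132,0.05,0,1],[0.1,0.132,0.05,0,1],[0,0,0,0,1]]]' >/dev/null
python3 rel.py .530 -.2084 .0965 -15.13
```

```text
t 3.55 P [ 0.5311 -0.2074  0.1969] rpy [179.93   0.19 -15.28] F [0.6 0.2 0.2] open 0.0877 grip 0.0 q [ -2.  13. -17.   0. -61.  76.]
shift/0.2: [-0.0023  0.0054  0.5021] spin: -0.0016
```

```bash

python3 -m creep '[[[0,0.005,0.15,0,1],[0,0,0.15,0,1],[0,0,0.12,0,1],[0,0,0.08,0,1],[0,0,0,0,1]]]' >/dev/null
python3 rel.py .530 -.2084 .0965 -15.13
python3 -m creep '[[[0,0,0,0,0],[0,0,0,0,0],[0,0,0,0,0],[0,0,0,0,0],[0,0,0,0,0],[0,0,0,0,0]]]'
python3 rel.py .530 -.2084 .0965 -15.13
```

```text
t 3.9667 P [ 0.5279 -0.2041  0.0962] rpy [179.96   0.35 -15.15] F [-0.8  0.  -0.5] open 0.0875 grip 0.0 q [ -1.  19. -24.  -0. -48.  76.]
shift/0.2: [ 0.0155  0.0179 -0.0016] spin: -0.0002
clock: 4.47
tool_pos: [0.5302, -0.2074, 0.2616]
orientation: [179.7, -0.1, -15.0]
force: [-5.4, -20.0, 9.3]
opening: 0.0605
gripper_force: 30.1
t 4.4667 P [ 0.5303 -0.2082  0.1026] rpy [ 1.7972e+02 -1.2000e-01 -1.5030e+01] F [ -5.4 -20.    9.3] open 0.0605 grip 30.1 q [ -2.  18. -24.   0. -48.  76.]
shift/0.2: [-0.0011  0.0012  0.0305] spin: 0.0011
```

```bash

python3 -m creep '[[[-0.017,0,-0.025,0,0],[-0.017,0,-0.025,0,0],[-0.017,0,-0.025,0,0],[-0.017,0,-0.025,0,0],[-0.017,0,-0.025,0,0],[-0.017,0,-0.025,0,0],[-0.017,0,-0.025,0,0],[-0.017,0,-0.025,0,0]]]'
python3 -m creep '[[[-0.02,0,-0.05,0,0],[0,0,-0.08,0,0],[0,0,-0.08,0,0],[0,0,-0.08,0,0],[0,0,0,0,0],[0,0,0,0,0]]]'
python3 rel.py .530 -.2084 .0965 -15.13
python3 - <<'E'
from h import *
ps=[snapshot("scene"),snapshot("top")]
im=[]
for p,n in zip(ps,("s2","t2")):
    save(p,n); im.append(cv2.resize(cv2.convertScaleAbs(cv2.imread(f"pics/{n}.png"),alpha=2),(640,400)))
cv2.imwrite("pics/v2.png",np.hstack([cv2.resize(im[0][60:240,240:440],(400,360)),cv2.resize(im[1][150:330,270:470],(400,360))]))
r={q:[nets.landmark_of(p,q) for p in ps] for q in("jar","jar_mouth")}
for q,l in r.items(): print(q,[[(np.round(d["uv"],1).tolist(),round(d["confidence"],2)) for d in x] for x in l])
E
```

```text
clock: 5.13
tool_pos: [0.5035, -0.1975, 0.2993]
orientation: [-180.0, -0.0, -15.1]
force: [0.5, -1.0, -3.6]
opening: 0.0599
gripper_force: 29.8
clock: 5.63
tool_pos: [0.5001, -0.1961, 0.3576]
orientation: [-179.9, -0.1, -15.1]
force: [0.3, 0.7, -4.2]
opening: 0.0602
gripper_force: 29.8
t 5.6333 P [ 0.5005 -0.1961  0.1986] rpy [-1.7994e+02 -1.3000e-01 -1.5090e+01] F [ 0.3  0.7 -4.2] open 0.0602 grip 29.8 q [ -1.  10. -21.  -0. -60.  75.]
shift/0.2: [0.1571 0.0216 0.5111] spin: 0.0005
jar [[([353.7, 212.9], 0.84), ([334.2, 130.5], 0.68)], []]
jar_mouth [[([379.3, 194.5], 0.76), ([417.8, 305.0], 0.27)], [([305.9, 274.4], 0.62), ([373.0, 255.0], 0.54)]]
```

View pics/v2.png

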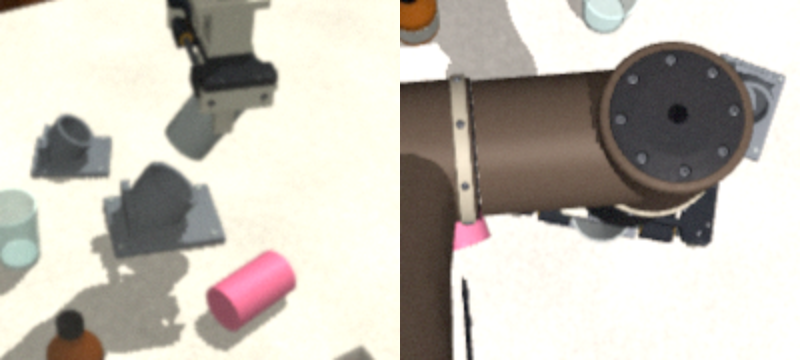

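```bash
cat > theta.py <<'E'
from h import *
from scipy.spatial.transform import Rotation as R
def meas(p,uv):
    o=telemetry.get_obs(); M=R.from_euler("xyz",o["orientation"],degrees=True).as_matrix(); P=np.array(o["tool_pos"])+.159*M[:,2]
    n=M[:,1]; u=-M[:,0]; K,Rc,t=cam(p); d=Rc.T@np.linalg.inv(K)@np.array([*uv,1.]); c=-Rc.T@t
    X=c+d*((P-c)@n)/(d@n); v=X-P; a=v@u; z=v[2]; return a,z,P
if __name__=="__main__":
    p=snapshot("scene")
    for q,sg in(("jar",-1),("jar_mouth",1)):
        for d in nets.landmark_of(p,q):
            a,z,P=meas(p,d["uv"])
            if np.hypot(a,z)<.12: print(q,round(d["confidence"],2),np.round(d["uv"],1),"rel u,z mm",round(a*1e3,1),round(z*1e3,1),"theta",round(np.degrees(np.arctan2(sg*a,sg*z)),1),"dist",round(np.hypot(a,z)*1e3,1))
E
python3 theta.py
```

```text
jar 0.69 [334.5 129.5] rel u,z mm -28.7 -54.4 theta 27.8 dist 61.5
```

```bash

python3 -m creep '[[[0,0,-0.03,-0.03,0],[0,0,-0.05,-0.045,0],[0,-0.05,-0.05,-0.045,0],[0,-0.1,-0.02,-0.045,0],[0,-0.12,0,-0.03,0],[0,-0.12,0,-0.012,0],[0,-0.12,0,0,0],[0,-0.12,0,0,0]]]' >/dev/null
python3 rel.py .664 .233 .20 3.52
```

```text
t 6.75 P [ 0.4991 -0.0698  0.2275] rpy [-1.80e+02  1.00e-02  3.52e+00] F [ 1.5 -0.  -3.9] open 0.0601 grip 29.8 q [ 14.   5. -22.  -0. -63.  79.]
shift/0.2: [ 0.916  -1.4603  0.1376] spin: -0.0
```

```bash

python3 -m creep '[[[0.05,-0.12,0,0,0],[0.08,-0.12,0,0,0],[0.08,-0.12,0,0,0],[0.08,-0.12,0,0,0],[0.08,-0.12,0,0,0],[0.08,-0.12,0,0,0],[0.08,-0.12,0,0,0],[0.08,-0.12,0,0,0]]]' >/dev/null
python3 -m creep '[[[0.08,-0.12,0.02,0,0],[0.08,-0.12,0.03,0,0],[0.08,-0.11,0.04,0,0],[0.06,-0.06,0.03,0,0],[0.03,-0.02,0.02,0,0],[0,0,0,0,0]]]' >/dev/null
python3 rel.py .664 .2325 .135 3.52; python3 theta.py
```

```text
t 7.9167 P [0.67   0.2192 0.197 ] rpy [1.7992e+02 1.6000e-01 3.5800e+00] F [-0.1 -0.6 -4.1] open 0.0603 grip 29.8 q [ 34.  25.   1.  -0. -66.  60.]
shift/0.2: [-0.0249 -0.0688  0.3102] spin: 0.0006
jar 0.76 [358.6 308. ] rel u,z mm -34.2 -62.2 theta 28.8 dist 71.0
jar_mouth 0.91 [391.7 269.8] rel u,z mm 20.1 15.3 theta 52.7 dist 25.2
```

```bash

python3 -m creep '[[[-0.03,-0.034,0.1,0,0],[-0.03,-0.033,0.1,0,0],[0,0,0.1,0,0],[0,0,0.075,0,0],[0,0,0,0,0]]]' >/dev/null
python3 rel.py .657 .2327 .122 3.52
python3 -m creep '[[[-0.023,0,0.022,0,0],[-0.022,0,0.023,0,0],[-0.027,0,0.003,0,0],[-0.028,0,0.003,0,0],[-0.027,0,0.007,0,0],[-0.026,0,0.008,0,0],[0,0,0,0,0]]]'
python3 -m creep '[[[-0.025,0,0.012,0,0],[-0.025,0,0.012,0,0],[-0.022,0,0.016,0,0],[-0.022,0,0.016,0,0],[0,0,0,0,0]]]'
python3 rel.py .6079 .2297 .0973 3.52; python3 theta.py
```

```text
t 8.4833 P [0.6548 0.2293 0.1219] rpy [179.9    0.26   3.46] F [-0.4 -0.3 -5.7] open 0.0604 grip 29.8 q [ 35.  28.  -5.  -0. -58.  58.]
shift/0.2: [ 0.0121 -0.0163 -0.0004] spin: -0.0006
clock: 9.07
tool_pos: [0.6272, 0.2292, 0.2733]
orientation: [-179.9, -0.3, 3.6]
force: [5.4, -2.2, -0.6]
opening: 0.0606
gripper_force: 30.0
clock: 9.48
tool_pos: [0.6072, 0.228, 0.2601]
orientation: [-179.9, -0.1, 3.5]
force: [0.4, -0.6, 4.9]
opening: 0.0599
gripper_force: 30.0
t 9.4833 P [0.6074 0.2281 0.1011] rpy [-1.7994e+02 -8.0000e-02  3.5400e+00] F [ 0.4 -0.6  4.9] open 0.0599 grip 30.0 q [ 38.  25. -13.  -0. -52.  56.]
shift/0.2: [ 0.0028 -0.0076  0.0192] spin: 0.0003
jar 0.96 [379.3 316.4] rel u,z mm -56.1 -15.3 theta 74.7 dist 58.2
jar_mouth 0.83 [417.  288.6] rel u,z mm 21.7 14.5 theta 56.2 dist 26.1
```

```bash

python3 -m creep '[[[-0.02,0,0.028,0,0],[-0.02,0,0.028,0,0],[-0.016,0,0.025,0,0],[-0.015,0,0.025,0,0],[-0.014,0,0.025,0,0],[-0.013,0,0.025,0,0],[0,0,0,0,0]]]'
python3 rel.py .5892 .2285 .0697 3.52; python3 theta.py
```

```text
clock: 10.22
tool_pos: [0.5874, 0.2267, 0.2267]
orientation: [180.0, 0.1, 3.5]
force: [-1.1, 1.0, 1.3]
opening: 0.0604
gripper_force: 30.0
t 10.2167 P [0.5871 0.2267 0.0677] rpy [1.7998e+02 9.0000e-02 3.5300e+00] F [-1.1  1.   1.3] open 0.0604 grip 30.0 q [ 39.  26. -17.  -0. -47.  55.]
shift/0.2: [ 0.0108 -0.0085 -0.0098] spin: 0.0001
jar 0.76 [388.7 310.6] rel u,z mm -55.7 18.0 theta 107.9 dist 58.6
jar_mouth 0.94 [418.3 296. ] rel u,z mm 16.0 2.2 theta 82.0 dist 16.1
```

```bash

python3 -m creep '[[[-0.005,0,0.015,0,0],[-0.003,0,0.012,0,0],[0,0,0,0,0],[0,0,0,0,0],[0,0,0,0,0]]]'
python3 -m creep '[[[0,0,-0.06,0,0],[0,0,-0.12,0,0],[0,0,-0.12,0,0],[0,0,-0.06,0,0],[0,0,0,0,0],[0,0,0,0,0]]]'
python3 theta.py; python3 - <<'E'
from h import *
p=snapshot("scene"); save(p,"s3"); g=cv2.convertScaleAbs(cv2.imread("pics/s3.png"),alpha=2)
cv2.imwrite("pics/v3.png",cv2.resize(g[190:400,310:530],(660,600)))
E
```

```text
clock: 10.78
tool_pos: [0.5866, 0.2266, 0.2227]
orientation: [180.0, 0.0, 3.5]
force: [-0.4, 0.5, 1.8]
opening: 0.06
gripper_force: 30.0
clock: 11.28
tool_pos: [0.5862, 0.2264, 0.2947]
orientation: [-180.0, -0.0, 3.5]
force: [-0.4, 0.1, -2.1]
opening: 0.0602
gripper_force: 30.0
jar 0.92 [394.1 291.2] rel u,z mm -59.2 28.7 theta 115.8 dist 65.8
jar_mouth 0.57 [427.9 282.5] rel u,z mm 26.4 -22.4 theta 130.3 dist 34.6
```

View pics/v3.png

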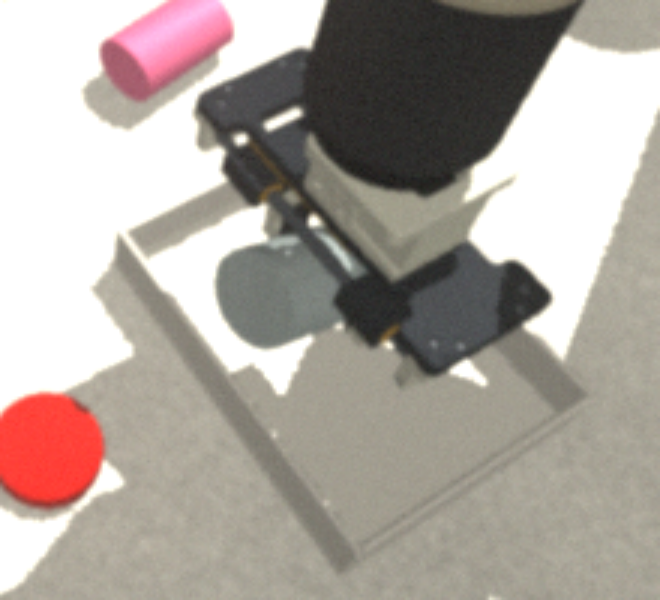

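```bash

python3 -m creep '[[[0,0,-0.08,0,0],[0.05,0,-0.12,0,0],[0.1,0.05,-0.12,0,0],[0.1,0.1,-0.05,0,0],[0,0.15,0,0,0],[0,0.15,0,0,0],[0,0.15,0,0,0],[0,0.15,0,0,0]]]' >/dev/null
python3 - <<'E'
from fit import *
p=snapshot("top"); s=snapshot("scene"); save(p,"t4"); save(s,"s4")
for q,im in(("top",p),("scene",s)):
    for k in range(1): print(q,[(np.round(d["uv"],1).tolist(),round(d["confidence"],2)) for d in nets.find_in(im,"ball0_center")])
g=[cv2.convertScaleAbs(cv2.imread(f"pics/{n}.png"),alpha=2.2) for n in("t4","s4")]
cv2.imwrite("pics/v4.png",np.hstack([cv2.resize(g[0][190:310,110:250],(400,343)),cv2.resize(g[1][215:390,340:515],(343,343))]))
ps=[s,p]; c=(.5592,-.2168,-.2641)
for uv in((305.3,152),(301.5,151)):
    print(tri(ps,[uv,(360,208)]).round(3))
for h in(.03,.04,.05,.06,.07): print(h,[proj(q,place(np.array([[.07,.03,h],[.07,-.03,h]]),*c)).round(0).tolist() for q in ps])
E
python3 rel.py .65 .2 .2 3.52
```

```text
top [([184.1, 276.8], 0.59), ([234.8, 202.1], 0.27)]
scene [([446.7, 296.8], 0.5)]
[ 0.608 -0.195  0.107]
[ 0.612 -0.197  0.109]
0.03 [[[297.0, 175.0], [293.0, 159.0]], [[361.0, 202.0], [386.0, 206.0]]]
0.04 [[[296.0, 172.0], [293.0, 157.0]], [[362.0, 201.0], [387.0, 206.0]]]
0.05 [[[296.0, 169.0], [293.0, 154.0]], [[362.0, 200.0], [387.0, 205.0]]]
0.06 [[[296.0, 167.0], [293.0, 151.0]], [[362.0, 199.0], [388.0, 204.0]]]
0.07 [[[296.0, 164.0], [292.0, 148.0]], [[363.0, 199.0], [388.0, 203.0]]]
t 12.35 P [0.6454 0.0789 0.2085] rpy [1.7998e+02 1.0000e-01 3.4200e+00] F [ 0.4 -0.1 -3.2] open 0.0601 grip 30.0 q [ 24.  20.  -6.  -0. -65.  69.]
shift/0.2: [ 0.0593 -0.6032  0.0419] spin: -0.0011
```

View pics/v4.png

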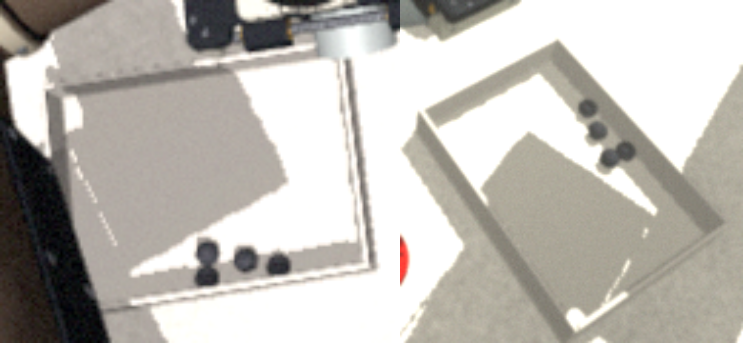

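All four dark balls lie in the tray, in the top view at crop (205-280, 245-280). Next I'll measure the cradle's rib from the saved start pictures. It could serve as an edge to turn the jar back against.

```bash
python3 - <<'E'
from fit import *
s,t=snapshot("scene"),snapshot("top")
s["frame"]=cv2.cvtColor(cv2.imread("pics/scene0.png"),cv2.COLOR_BGR2RGB); t["frame"]=cv2.cvtColor(cv2.imread("pics/t1.png"),cv2.COLOR_BGR2RGB)
ps=[s,t]; D=dts(ps); c=(.5592,-.2168,-.2641)
f=lambda x,h,w,th:place(rect(th/2,w,h,30)+[x,0,0],*c)
r=sorted((cost(ps,D,f(x,h,w,th)),x,h,w,th) for x in np.arange(.03,.076,.003) for h in np.arange(.03,.13,.005) for w in(.025,.03,.035,.04) for th in(.006,.01))[:8]
for q in r: print(np.round(q,3))
x,h,w,th=r[0][1:]; im=[]
for p,(a,b,e,d) in zip(ps,((120,210,270,370),(190,280,325,425))):
    k=7 if 0 else 4
    g=cv2.resize(cv2.convertScaleAbs(cv2.cvtColor(p["frame"],cv2.COLOR_RGB2BGR),alpha=2.2),None,fx=k,fy=k,interpolation=2); 
    for u in proj(p,f(x,h,w,th)): cv2.circle(g,tuple(((u+.5)*k).astype(int)),0,(0,0,255),-1)
    im.append(g[a*k:b*k,e*k:d*k])
cv2.imwrite("pics/v5.png",np.hstack(im))
E
```

```text
[1.387 0.045 0.055 0.03  0.01 ]
[1.442 0.045 0.06  0.03  0.01 ]
[1.611 0.039 0.06  0.03  0.006]
[1.625 0.042 0.055 0.03  0.006]
[1.647 0.045 0.055 0.035 0.01 ]
[1.697 0.042 0.06  0.03  0.006]
[1.702 0.039 0.055 0.025 0.006]
[1.705 0.045 0.06  0.035 0.01 ]
```

View pics/v5.png

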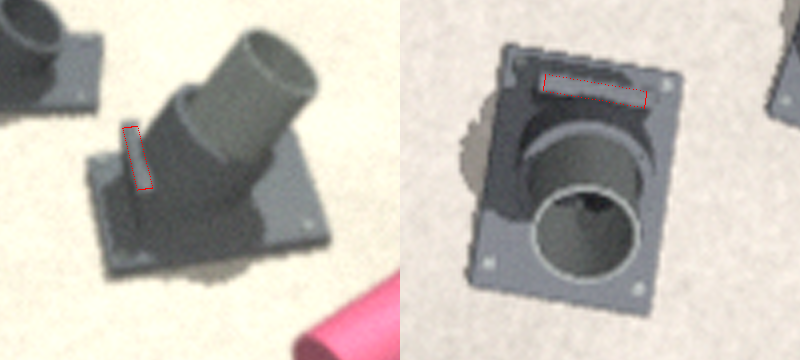

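The rib is 57 mm tall and 10 mm thick, at cradle x ≈ +45 mm. The socket's crest (z 94 mm) is free down to about 40° of jar lean. I'll turn the mouth up on the crest first, then use the socket for the rest.

```bash

python3 -m creep '[[[-0.1,0,0,0,0],[-0.12,0.06,0,0,0],[-0.08,0.12,0,0,0],[0,0.15,0,0,0],[0,0.15,0,0,0],[0,0.15,0,0,0],[0,0.15,0,0,0],[0,0.15,0,0,0]]]' >/dev/null
python3 -m creep '[[[0,0.1,0,0.05,0],[0,0.08,0,0.055,0],[0,0.05,0,0.055,0],[0,0.03,0,0.046,0],[0,0,0,0,0]]]' >/dev/null
python3 rel.py .5827 -.2231 .16 -15.13
```

```text
t 13.5333 P [ 0.5961 -0.1613  0.2092] rpy [ 1.7998e+02  4.0000e-02 -1.5190e+01] F [ 1.7  0.5 -2.5] open 0.0602 grip 30.0 q [  3.  17. -10.   0. -64.  72.]
shift/0.2: [0.0167 0.3157 0.2461] spin: -0.0007
```

```bash

python3 -m creep '[[[0.01,0.08,0,0,0],[0.005,0.12,0.04,0,0],[0,0.08,0.08,0,0],[0,0.035,0.08,0,0],[0,0,0.045,0,0],[0,0,0,0,0]]]' >/dev/null
python3 rel.py .5827 -.2231 .144 -15.13; python3 theta.py
```

```text
t 14.0333 P [ 0.5816 -0.2218  0.1581] rpy [179.99   0.24 -14.91] F [-0.3  0.2 -2.6] open 0.0601 grip 30.0 q [ -3.  20. -13.  -0. -58.  78.]
shift/0.2: [0.0075 0.005  0.0706] spin: 0.0025
jar 0.84 [292.  122.4] rel u,z mm -44.3 16.9 theta 110.9 dist 47.5
jar_mouth 0.8 [321.9 132.5] rel u,z mm 27.8 -25.5 theta 132.5 dist 37.7
```

```bash

python3 -m creep '[[[0.008,0.003,0.05,0,0],[0,0,0.04,0,0],[0,0,0.02,0,0],[0.017,0,0.01,0,0],[0.017,0,0.013,0,0],[0.016,0,0.006,0,0],[0.016,0,0.006,0,0],[0,0,0,0,0]]]'
python3 -m creep '[[[0.015,0,0.009,0,0],[0.014,0,0.009,0,0],[0.013,0,0.011,0,0],[0.013,0,0.011,0,0],[0,0,0,0,0]]]'
python3 rel.py .6059 -.2294 .1211 -15.13; python3 theta.py
```

```text
clock: 14.85
tool_pos: [0.5972, -0.2272, 0.2904]
orientation: [180.0, 0.0, -15.0]
force: [-1.3, 2.4, 1.7]
opening: 0.0603
gripper_force: 30.0
clock: 15.27
tool_pos: [0.608, -0.2304, 0.2821]
orientation: [180.0, -0.0, -15.0]
force: [0.1, -0.3, 1.7]
opening: 0.0602
gripper_force: 30.0
t 15.2667 P [ 0.608  -0.2304  0.1231] rpy [ 1.7998e+02 -1.0000e-02 -1.5010e+01] F [ 0.1 -0.3  1.7] open 0.0602 grip 30.0 q [ -4.  24. -11.   0. -55.  79.]
shift/0.2: [-0.0114 -0.0024  0.0102] spin: 0.0014
jar 0.74 [281.  147.2] rel u,z mm -50.5 -18.9 theta 69.5 dist 53.9
jar_mouth 0.72 [310.8 139.3] rel u,z mm 25.4 -6.2 theta 103.6 dist 26.1
```

```bash

python3 -m creep '[[[0.007,0,0.016,0,0],[0.007,0,0.016,0,0],[0.007,0,0.016,0,0],[0.006,0,0.016,0,0],[0.005,0,0.016,0,0],[0.004,0,0.016,0,0],[0,0,0,0,0]]]'
python3 rel.py .6149 -.2319 .1048 -15.13; python3 theta.py
```

```text
clock: 16.0
tool_pos: [0.6148, -0.232, 0.2629]
orientation: [-180.0, -0.0, -15.0]
force: [2.6, -1.0, 3.2]
opening: 0.0602
gripper_force: 30.0
t 16.0 P [ 0.6149 -0.232   0.1039] rpy [-1.8e+02 -3.0e-02 -1.5e+01] F [ 2.6 -1.   3.2] open 0.0602 grip 30.0 q [ -4.  25. -12.   0. -53.  79.]
shift/0.2: [-0.0002 -0.0003 -0.0045] spin: 0.0014
jar 0.62 [284.  158.8] rel u,z mm -38.9 -39.6 theta 44.5 dist 55.5
```

```bash

python3 -m creep '[[[0.01,0,-0.06,0,0],[0.02,0,-0.1,0,0],[0,0,-0.12,0,0],[0,0,-0.12,0,0],[-0.08,0,-0.06,0,0],[-0.12,0,0,0,0],[-0.12,0,0,0,0],[-0.12,0,0,0,0]]]' >/dev/null
python3 -m creep '[[[-0.12,0,0,0,0],[-0.1,0,0,0,0],[-0.03,0,0.05,0,0],[0,0,0,0,0]]]' >/dev/null
python3 rel.py .4875 -.1974 .139 -15.13; python3 theta.py
```

```text
t 17.15 P [ 0.4832 -0.1968  0.1847] rpy [-179.96    0.26  -15.06] F [-0.2  0.5 -3.6] open 0.0604 grip 30.0 q [ -1.   9. -23.  -0. -58.  76.]
shift/0.2: [ 0.0227 -0.0027  0.2282] spin: 0.0008
jar 0.7 [332.4 130.6] rel u,z mm -45.8 -49.8 theta 42.6 dist 67.7
```

```bash

python3 -m creep '[[[0.005,0,0.08,0,0],[0.005,0,0.1,0,0],[0,0,0.05,0,0],[0.029,0,0.027,0,0],[0.029,0,0.027,0,0],[0.029,0,0.027,0,0],[0.029,0,0.027,0,0],[0,0,0,0,0]]]'
python3 rel.py .5126 -.2042 .1109 -15.13; python3 theta.py
python3 - <<'E'
from h import *
p=snapshot("scene"); save(p,"s6"); g=cv2.convertScaleAbs(cv2.imread("pics/s6.png"),alpha=2)
cv2.imwrite("pics/v6.png",cv2.resize(g[70:210,260:420],(640,560),interpolation=2))
E
```

```text
clock: 17.97
tool_pos: [0.5091, -0.2045, 0.2765]
orientation: [179.9, 0.6, -15.0]
force: [-13.5, 4.1, 10.3]
opening: 0.0603
gripper_force: 30.1
t 17.9667 P [ 0.5075 -0.2043  0.1176] rpy [179.91   0.56 -15.04] F [-13.5   4.1  10.3] open 0.0603 grip 30.1 q [ -1.  16. -25.  -0. -50.  76.]
shift/0.2: [ 0.0247 -0.0071  0.033 ] spin: 0.001
jar 0.87 [325.2 149.4] rel u,z mm -41.2 -41.4 theta 44.8 dist 58.4
```

View pics/v6.png

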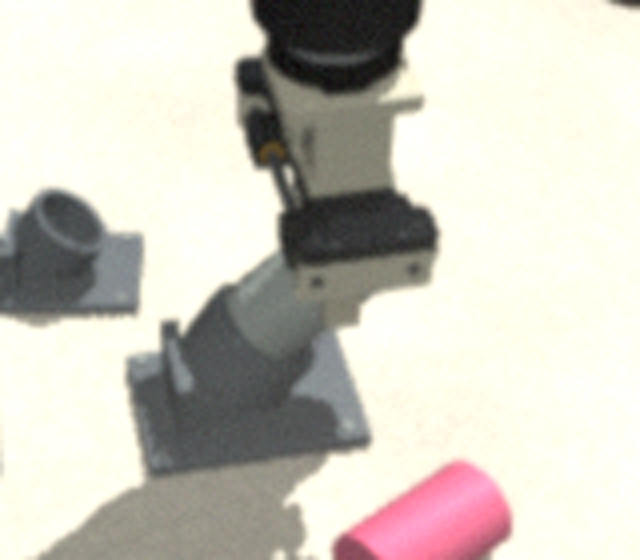

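```bash

python3 -m creep '[[[-0.025,0,-0.02,0,0],[-0.015,0,0.016,0,0],[0,0,0,0,0],[0.022,0,0.02,0,0],[0.022,0,0.02,0,0],[0,0,0,0,0]]]'
python3 rel.py .5126 -.2042 .1109 -15.13; python3 theta.py
```

```text
clock: 18.67
tool_pos: [0.5086, -0.2046, 0.2683]
orientation: [179.9, 0.7, -15.1]
force: [-15.2, 0.7, 3.8]
opening: 0.0604
gripper_force: 29.9
t 18.6667 P [ 0.5067 -0.2044  0.1094] rpy [179.9    0.67 -15.09] F [-15.2   0.7   3.8] open 0.0604 grip 29.9 q [ -1.  16. -25.  -0. -49.  76.]
shift/0.2: [ 0.0281 -0.0084 -0.008 ] spin: 0.0005
jar 0.71 [323.6 153.1] rel u,z mm -46.1 -45.5 theta 45.4 dist 64.7
```

```bash

python3 -m creep '[[[0.012,0,-0.026,0,0],[0.012,0,-0.026,0,0],[0.016,0,-0.024,0,0],[0.016,0,-0.024,0,0],[0,0,0,0,0]]]'
python3 rel.py .52 -.2042 .1314 -15.13; python3 theta.py
```

```text
clock: 19.23
tool_pos: [0.5213, -0.2074, 0.2895]
orientation: [180.0, 0.4, -15.1]
force: [-7.3, 1.5, -2.4]
opening: 0.0599
gripper_force: 30.0
t 19.2333 P [ 0.5203 -0.2072  0.1305] rpy [179.96   0.38 -15.06] F [-7.3  1.5 -2.4] open 0.0599 grip 30.0 q [ -2.  16. -22.  -0. -52.  77.]
shift/0.2: [-0.0053 -0.0142 -0.0044] spin: 0.0008
jar 0.95 [325.7 150.1] rel u,z mm -27.3 -55.5 theta 26.2 dist 61.8
```

```bash

python3 -m creep '[[[0.018,0,-0.022,0,0],[0.02,0,-0.022,0,0],[0.022,0,-0.018,0,0],[0.022,0,-0.016,0,0],[0.02,0,-0.012,0,0],[0.02,0,-0.009,0,0],[0,0,0,0,0]]]'
python3 rel.py .543 -.2125 .1524 -15.13; python3 theta.py
```

```text
clock: 19.97
tool_pos: [0.5452, -0.2137, 0.3091]
orientation: [180.0, 0.4, -15.0]
force: [-7.9, 1.4, 0.5]
opening: 0.0602
gripper_force: 29.6
t 19.9667 P [ 0.5442 -0.2135  0.1501] rpy [179.96   0.37 -15.05] F [-7.9  1.4  0.5] open 0.0602 grip 29.6 q [ -2.  17. -18.  -0. -55.  77.]
shift/0.2: [-0.0072 -0.0035 -0.0115] spin: 0.0009
jar 0.87 [328.2 147.9] rel u,z mm 4.0 -69.0 theta -3.3 dist 69.1
```

```bash

python3 -m creep '[[[0,0,-0.05,0,0],[0,0,-0.1,0,0],[0,0,-0.12,0,0],[0,0,-0.12,0,0],[-0.06,-0.06,-0.08,0,0],[-0.06,-0.1,-0.03,0,0],[0,-0.05,0,0,0],[0,0,0,0,0]]]'>/dev/null
python3 rel.py; python3 theta.py
python3 - <<'E'
from h import *
p=snapshot("scene"); save(p,"s7"); g=cv2.convertScaleAbs(cv2.imread("pics/s7.png"),alpha=2.2)
o=telemetry.get_obs(); P=np.array(o["tool_pos"])-[0,0,.159]
u=proj(p,[P-[0,0,.1],P,P+[0,0,.04]]); print(u.round(1).tolist())
c=u[0].astype(int); x0,y0=c[0]-70,c[1]-80; k=5
g=cv2.resize(g[y0:y0+110,x0:x0+140],None,fx=k,fy=k,interpolation=2)
for s in(-9,9): cv2.line(g,tuple(((u[0]-[x0,y0]+[s,0])*k).astype(int)),tuple(((u[1]-[x0,y0]+[s,0])*k).astype(int)),(0,0,255),1)
cv2.imwrite("pics/v7.png",g)
E
```

```text
t 20.7833 P [ 0.5355 -0.1654  0.2529] rpy [-179.93   -0.21  -14.91] F [ 0.  -0.5 -2.9] open 0.0602 grip 29.8 q [  3.   9. -14.  -0. -67.  72.]
jar 0.68 [340.2 122.8] rel u,z mm 1.1 -60.6 theta -1.1 dist 60.6
[[339.2, 136.3], [340.8, 100.3], [341.5, 83.8]]
```

View pics/v7.png

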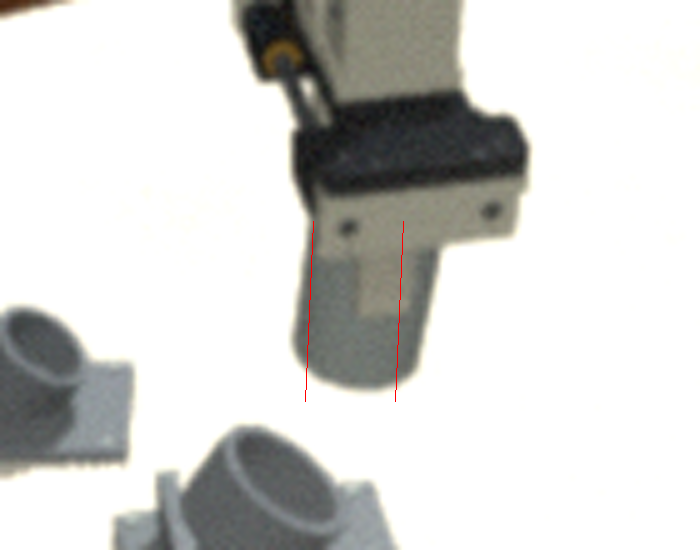

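The jar is held near upright, its bottom edge at crop (355,385), leaning a few degrees at most. I'll quantify the lean with a cylinder fit.

```bash
python3 - <<'E'
from fit import *
p=snapshot("scene"); D=dts([p])[0]; o=telemetry.get_obs(); P=np.array(o["tool_pos"])-[0,0,.159]
y=np.radians(o["orientation"][2]); u=-np.array([np.cos(y),np.sin(y),0]); l=np.cross([0,0,1],u); z=np.array([0,0,1.])
K,R,t=cam(p); cc=-R.T@t
def edges(th,off,s):
    a=np.sin(th)*u+np.cos(th)*z; n=np.cos(th)*u-np.sin(th)*z; B=P-s*a+off*n
    v=cc-B; v=v-(v@a)*a; v/=np.linalg.norm(v); w=np.cross(a,v)
    q=np.linspace(.003,.045,30)[:,None]; ph=np.linspace(-1.4,1.4,50)[:,None]
    return np.vstack([B+.03*w+q*a,B-.03*w+q*a,B+.03*(np.cos(ph)*v+np.sin(ph)*w)])
def c(x):
    uv=proj(p,edges(*x)).astype(np.float32); return np.mean(cv2.remap(D,uv[:,:1],uv[:,1:],1))
r=sorted((c((np.radians(t),f,s)),t,f*1e3,s*1e3) for t in np.arange(-8,16,1.) for f in np.arange(-.008,.0121,.002) for s in np.arange(.058,.077,.002))
for q in r[:6]: print(np.round(q,2))
E
```

```text
[ 0.28  7.    8.   68.  ]
[ 0.3  4.   6.  68. ]
[ 0.31  7.    8.   66.  ]
[ 0.31  5.    6.   68.  ]
[ 0.32  6.    8.   68.  ]
[ 0.35  5.    6.   66.  ]
```

The lean is about 4–7°, inside the 11° limit but worth trimming. I'll make one more small nudge against the socket rim.

```bash

python3 rel.py .535 -.211 .150 -15.13
python3 -m creep '[[[-0.03,0.1,0,0,0],[-0.02,0.08,0.05,0,0],[-0.01,0.04,0.1,0,0],[0,0,0.12,0,0],[0,0,0.12,0,0],[0,0,0.08,0,0],[0,0,0.045,0,0],[0,0,0,0,0]]]'
python3 rel.py .5442 -.2135 .150 -15.13
```

```text
t 21.0333 P [ 0.5343 -0.1673  0.251 ] rpy [ 1.7998e+02  4.0000e-02 -1.5020e+01] F [ 0.2 -0.6 -2.9] open 0.0602 grip 29.8 q [  3.  10. -14.   0. -67.  72.]
shift/0.2: [0.0605 0.2097 0.5048] spin: 0.0012
clock: 21.7
tool_pos: [0.5105, -0.2067, 0.3051]
orientation: [180.0, 0.2, -15.1]
force: [0.7, -0.3, -3.0]
opening: 0.0605
gripper_force: 29.8
t 21.7 P [ 0.5099 -0.2067  0.1461] rpy [179.96   0.24 -15.06] F [ 0.7 -0.3 -3. ] open 0.0605 grip 29.8 q [ -2.  14. -23.  -0. -53.  77.]
shift/0.2: [ 0.1746 -0.0116 -0.0201] spin: 0.0008
```

```bash

python3 -m creep '[[[0.06,-0.005,-0.01,0,0],[0.06,-0.005,0,0,0],[0.04,0,0,0,0],[0.025,0,-0.002,0,0],[0.022,0,-0.002,0,0],[0,0,0,0,0]]]'
python3 theta.py
python3 -m creep '[[[0,0,-0.05,0,0],[0,0,-0.1,0,0],[0,0,-0.12,0,0],[0,0,-0.12,0,0],[-0.04,-0.06,-0.08,0,0],[-0.04,-0.1,-0.03,0,0],[0,-0.05,0,0,0],[0,0,0,0,0]]]'>/dev/null
python3 - <<'E'
from fit import *
p=snapshot("scene"); D=dts([p])[0]; o=telemetry.get_obs(); P=np.array(o["tool_pos"])-[0,0,.159]; print(P)
y=np.radians(o["orientation"][2]); u=-np.array([np.cos(y),np.sin(y),0]); z=np.array([0,0,1.])
K,R,t=cam(p); cc=-R.T@t
def edges(th,off,s):
    a=np.sin(th)*u+np.cos(th)*z; n=np.cos(th)*u-np.sin(th)*z; B=P-s*a+off*n
    v=cc-B; v=v-(v@a)*a; v/=np.linalg.norm(v); w=np.cross(a,v)
    q=np.linspace(.003,.045,30)[:,None]; ph=np.linspace(-1.4,1.4,50)[:,None]
    return np.vstack([B+.03*w+q*a,B-.03*w+q*a,B+.03*(np.cos(ph)*v+np.sin(ph)*w)])
def c(x):
    uv=proj(p,edges(*x)).astype(np.float32); return np.mean(cv2.remap(D,uv[:,:1],uv[:,1:],1))
r=sorted((c((np.radians(t),f,s)),t,f*1e3,s*1e3) for t in np.arange(-12,16,1.) for f in np.arange(-.008,.0121,.002) for s in np.arange(.058,.077,.002))
for q in r[:6]: print(np.round(q,2))
b=nets.find_in(p,"ball0_center"); print([np.round(d["uv"]).tolist() for d in b])
E
python3 rel.py
```

```text
clock: 22.2
tool_pos: [0.5501, -0.2153, 0.3102]
orientation: [179.9, 0.3, -15.0]
force: [-8.9, 0.8, 0.8]
opening: 0.0602
gripper_force: 29.1
jar 0.74 [327.5 146. ] rel u,z mm 7.5 -63.6 theta -6.7 dist 64.1
[ 0.54739268 -0.16965744  0.25223068]
[ 0.21  2.    8.   68.  ]
[ 0.22  0.    6.   68.  ]
[ 0.25 -1.    6.   68.  ]
[ 0.3  4.  10.  68. ]
[ 0.3  3.   8.  68. ]
[ 0.31  2.    8.   66.  ]
[]
t 23.1167 P [ 0.5474 -0.1702  0.2516] rpy [-1.800e+02 -4.000e-02 -1.494e+01] F [ 0.2  0.2 -2.7] open 0.0599 grip 29.4 q [  2.  11. -12.   0. -67.  73.]
```

```bash
python3 -m creep '[[[0,0,0,0,0],[0,0,0,0,0],[0,0,0,0,0],[0,0,0,0,0]]]' && python3 -c "
from plant import workorder; print(workorder.close_job())"
```

```text
clock: 23.45
tool_pos: [0.547, -0.1708, 0.4099]
orientation: [180.0, 0.0, -15.0]
force: [-0.3, 0.3, -2.4]
opening: 0.0598
gripper_force: 29.4
the job is handed in; nothing more can be done
None
```

I handed the job in at 23.5 s of 43 s: all four balls are in the tray, and the gripper holds the empty jar within about 2° of upright, its bottom about 18 cm above the bench, touching nothing else by my measurements; the hand-in gave no verdict.

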